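# Roll down a laminate sheet

## Robot

A 7-joint arm with a two-finger parallel gripper is mounted at the origin on a cart in front of the work surface, level with it; the furniture and walls round the work are solid. World frame = base frame: x ahead of the robot, y to its left, z up, the work surface at z = 0. Lengths are in m, angles in rad, forces in N, time in s.
With the tool pointing down it reaches from about 0.4 to 0.85 m from the base axis. Payload 10.4 kg.
Tool frame: the origin (TCP) lies midway between the tips of the shut fingers; the grasp point (between the pads) lies 19 mm behind it; z points along the fingers, y is the line along which they close (so a half turn about z gives the same grasp; the last joint's range is limited). The gripper opens to 87 mm and grips with 3 to 60 N. Pads are 19 mm wide; open, the fingers measure 117 mm over their backs; the gripper's body (75 mm by 190 mm) begins 51 mm behind the grasp point.
Start: joints at [1.201, 0.332, -0.065, 1.46, 0.022, 1.35, -0.088], TCP at [0.212, -0.588, 0.223] pointing down, gripper open.
Joint ranges: [-2.6, 2.6], [-0.5, 2.12], [-1.47, 1.34], [0.16, 2.42], [-1.27, 4.41], [0.06, 2.06], [-2.6, 2.6]. Speed limits (rad/s): [2.22, 2.22, 2.79, 2.79, 3.14, 3.14, 3.14].

## Interface

Orientations are given as a unit quaternion [x, y, z, w].
In Python, from bench import r gives the robot as it stands.
- The arm moves only by the tool arm_command, never from a script. Its argument "moves" is one flat list of numbers, 4 for each row, row after row: the shift along the tool's x, y, z in cm, then the turn about the tool's z in degrees. A call has 1 to 12 rows; each row shifts and turns the commanded pose from where the row before left it, along the tool's axes as they then stand; what a row does not reach is not made up. A row lasts 1/12 s, in which the tool goes at most 41.7 mm and 7.16 degrees, less where a joint would pass 70% of its speed; a pose out of reach is approached as far as the arm can. A call with a gripper value outside its range is refused whole. "fingers" is the opening in per cent of the stroke, from 0 (shut) to 100 (fully open), set as the call begins (left out, the last holds). The fingers move at their own pace and stop on an object; "squeeze" is the grip in N (left out, the last holds). Time passes only in rows, so rows that do not move let the fingers close. It gives the time, the measured TCP pose, the force, the opening and the grip force at its end, in the units of the state.
- r.read_state(): the state, without advancing time (a new reading comes with each control period).
- r.camera(name): name is "scene" or "top" or "wrist"; returns the picture (420x560x3 uint8, red, green, blue); there is no depth.
- r.camera_info(name): a dict with "fx", "fy", "cx", "cy" (pixels), "k1" (the pictures are not rectified: a ray, as slopes to the right and down, at radius r is drawn at 1 + k1 r^2 times it, then the intrinsics apply), "origin" and "attitude" of the camera in the world. Camera axes: x right, y up, looking along -z (the intrinsics and any distortion apply to the point x, -y, -z); pixel columns grow to the right and rows downward; lengths in m; the calibration is good to about 2 mm. A picture is of the moment at which its call begins: read the wrist's pose just before it. camera_info takes no time and is no camera call; for the wrist camera it gives the pose at the moment of the call.
- r.close_job(): hands the job in; it is judged then, once.
The state is a dict: "time": time; "joint_positions": joint angles; "joint_vel": joint speeds; "joint_torque": joint torques, N m; "ee_pos": TCP position; "eef_rot": TCP orientation; "ft_force": force on the tool from outside, world axes, zero at the start; "torque": the same for the moment, N m; "width": finger opening in m; "grip_force": force on a finger pad.
Only numpy, scipy, OpenCV 4.12 (cv2) and the standard library are available. Lean on these libraries where they do the work, as an engineer would, in place of code of your own. Each camera call takes 0.05 s, during which the arm holds its last target. There are 200 camera calls.

## Task

Take the broad roller by its handle and roll down the white sheet on the dark metal board in one slow, straight pass along its middle, from right beside the clamp bar to the open end, keeping the sprung handle pushed about half way down the whole way but never slamming the roller down. Then stand the roller upright on the cork mat again and let go, leaving the narrow roller alone.

Things in the scene. Friction and masses are not known exactly. Their poses are not given: they have to be found in the camera images.
- broad_roller: Hand roller, the broader of two: dark drum, 36 mm across, 90 mm long, between metal cheeks; 50 mm (x) by 108 mm (y) by 108 mm high, 0.41 kg. Origin: lowest point of the drum, mid-length. x = rolling direction (either way), y = axle, z = up through the handle. The cheeks end 2 mm above the drum's lowest point, 25 mm fore and aft in x, so when put down it leans about 5 degrees onto them and stays standing.
- broad_roller_grip (a point): Centre of the broad roller's upright wooden handle, a block 24 mm in the roller's x, 44 mm in y and 48 mm high, to be gripped from above across the 24 mm. With the handle not pressed this point is 84 mm above the roller's origin (handle 60 to 108 mm); below it the bridge's top is 44 mm above the origin.
- broad_roller_handle (a joint): How far the broad roller's handle is pushed down on its springs, in m: 0 released (also when lifted), 0.014 at the stop. It takes 2.4 N to start and 0.8 N more per mm; the rest of the roller adds 3.5 N of weight, so half way (0.007) puts about 11 N on the sheet.
- sheet: White rigid sheet, 180 x 80 x 2 mm, fixed flat on a fixed dark metal board (260 x 140 x 12 mm). Origin: centre of its underside; its top is 2 mm above that. x = along its length from the clamp bar's end (-x) to the open end (+x, edge at +90 mm); y = its width. A pass takes the roller's centre from about x = -50 mm (cheeks 11 mm from the bar) to +75 mm.
- clamp_bar (a point): Top centre of the bright clamp bar that lies across the sheet's one end (at x = -95 mm of the sheet). The bar is 18 mm wide along the sheet, 120 mm long across it, and stands 8 mm above the sheet's top; its two screw heads, 48 mm either side of its middle, stand 16 mm above the sheet.
- mat: Cork mat fixed to the bench, 250 x 120 x 4 mm, on which both rollers stand. Origin: centre of its underside; x = its length, y = its width.
- narrow_roller: The other roller on the mat, alike but with a drum only 40 mm long (58 mm overall along the axle). Not to be used. Origin and axes as for the broad one.

How it is judged:
By the outcome, as a careful person would: the job done as asked, in the order asked, and still so for the second after the job is handed in, with the robot touching nothing.
It also fails if it takes over 61 s, if anything falls off the work surface, if the arm or the gripper's body presses on something with over 40 N, if the wrist force passes 120 N, or if a joint passes its speed limit or range.

## Working session

There is one attempt and no reset: what is moved stays moved. The work goes in short steps, Python scripts to look and compute and a tool call to move; the robot and the scene stay as the last step left them, time stands still between calls to the robot, and variables do not carry over. Pictures are saved under pics/ and viewed, at most 10 in all, crops included, and the job is handed in when it is done.

Besides the shell and the picture viewer there is one more tool, called by a JSON object that holds its "name" and its "arguments", one argument or row to a line. arm_command: Moves the arm, as the interface text tells. Its arguments: {"type":"object","properties":{"moves":{"type":"array"},"fingers":{"type":"number"},"squeeze":{"type":"number"}},"required":["moves"]}

```bash
ls; mkdir -p pics
python3 - <<'E'
from bench import r
import cv2
s=r.read_state()
print(s['time'],s['ee_pos'],s['eef_rot'],s['width'])
for n in("scene","top"):
    print(n,r.camera_info(n)); cv2.imwrite(f"pics/{n}0.png",r.camera(n)[:,:,::-1])
E
```

```text
pics
0.0 [ 0.21229629 -0.58742303  0.22174891] [ 9.84999550e-01  1.72555441e-01 -1.67284393e-04 -6.92309336e-04] 0.08734613698696637
scene {'fx': 462.5000041688376, 'fy': 462.5000041688376, 'cx': 278.82510826945423, 'cy': 204.97169195973092, 'k1': -0.08500244879533504, 'origin': array([0.2442438 , 0.46870845, 0.6969007 ]), 'attitude': array([-0.09309124,  0.35991029,  0.8979961 , -0.23537548])}
top {'fx': 534.6678261020518, 'fy': 534.6678261020518, 'cx': 272.1939245732294, 'cy': 209.97312701770915, 'k1': 0.06312736227081384, 'origin': array([ 0.38129779, -0.04654155,  1.03159667]), 'attitude': array([ 0.05148651, -0.05062671, -0.69540947,  0.71497675])}
```

View pics/top0.png

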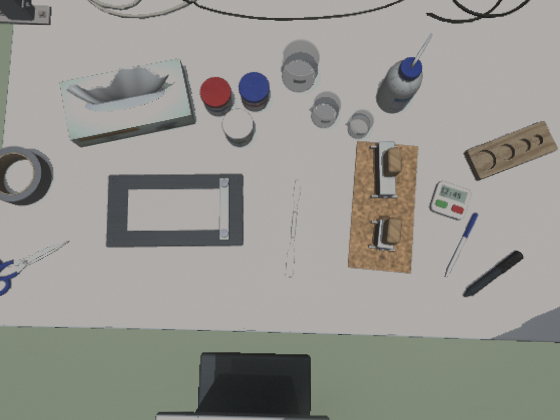

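View pics/scene0.png

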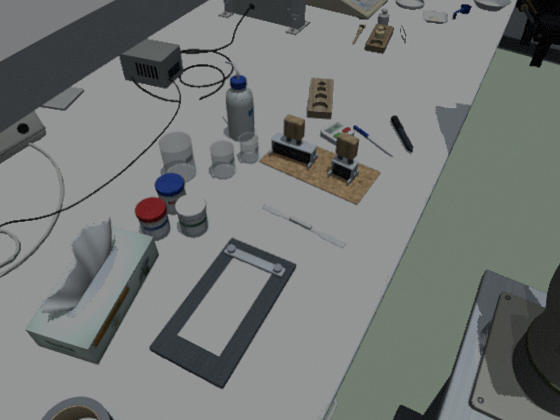

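The top view shows the broad roller at about (387,168), the narrow one at (385,233), the sheet at (172,210) and the clamp bar at (224,209). So the sheet's +x points to the image's left, which is world +y. Next I'll enlarge the rollers and take the masks.

```bash
cat > h.py <<'E'
import numpy as np,cv2
from scipy.spatial.transform import Rotation as R
def ray(ci,px):
    d=np.array([(px[0]-ci['cx'])/ci['fx'],(px[1]-ci['cy'])/ci['fy']]);u=d.copy()
    for _ in range(10): u=d/(1+ci['k1']*(u@u))
    v=R.from_quat(ci['attitude']).apply([u[0],-u[1],-1.]);return np.array(ci['origin']),v/np.linalg.norm(v)
def onz(ci,px,z):
    o,v=ray(ci,px);return o+v*(z-o[2])/v[2]
def tri(a,b):
    (o,v),(p,w)=a,b
    t=np.linalg.lstsq(np.c_[v,-w],p-o,rcond=None)[0]
    A,B=o+v*t[0],p+w*t[1];return (A+B)/2,np.linalg.norm(A-B)
def proj(ci,P):
    c=R.from_quat(ci['attitude']).inv().apply(np.array(P)-ci['origin']);u=np.array([c[0],-c[1]])/-c[2]
    u=u*(1+ci['k1']*(u@u));return u*[ci['fx'],ci['fy']]+[ci['cx'],ci['cy']]
E
python3 - <<'E'
from bench import r
from h import *
T=cv2.imread('pics/top0.png');S=cv2.imread('pics/scene0.png')
a=cv2.resize(T[130:280,335:425],None,fx=4,fy=4,interpolation=cv2.INTER_CUBIC)
b=cv2.resize(S[105:205,255:365],None,fx=4,fy=4,interpolation=cv2.INTER_CUBIC)
o=np.zeros((600,800,3),np.uint8);o[:,:360]=a;o[:400,360:]=b;cv2.imwrite('pics/z.png',o)
for n,I,box in(("top",T,(95,160,260,260)),("scene",S,(140,230,310,390))):
    ci=r.camera_info(n);x0,y0,x1,y1=box
    h=cv2.cvtColor(I,cv2.COLOR_BGR2HSV)[y0:y1,x0:x1]
    dark=(h[...,2]<95).astype(np.uint8)
    cs,hi=cv2.findContours(dark,cv2.RETR_CCOMP,cv2.CHAIN_APPROX_NONE)
    for c,k in zip(cs,hi[0]):
        if cv2.contourArea(c)>1500:
            q=cv2.boxPoints(cv2.minAreaRect(c)) if n=="top" else cv2.approxPolyDP(c,.03*cv2.arcLength(c,True),True)[:,0]
            q=q+[x0,y0];W=np.array([onz(ci,p,.012)[:2] for p in q])
            print(n,k[3],q.round(1).tolist(),W.round(4).tolist(),W.mean(0).round(4))
E
```

```text
top -1 [[106.4, 175.0], [242.0, 173.8], [242.6, 245.0], [107.0, 246.2]] [[0.589, 0.2791], [0.5991, 0.0175], [0.4606, 0.0113], [0.4515, 0.2679]] [0.525  0.1439]
top 0 [[126.0, 240.0], [126.0, 177.0], [229.0, 177.0], [229.0, 240.0]] [[0.4643, 0.2331], [0.5862, 0.2413], [0.5921, 0.0425], [0.4694, 0.0376]] [0.528  0.1386]
scene -1 [[233, 238], [150, 346], [221, 388], [295, 267]] [[0.5965, 0.0179], [0.5897, 0.2722], [0.4525, 0.2722], [0.461, 0.0197]] [0.5249 0.1455]
scene 2 [[235, 257], [271, 276], [217, 356], [176, 334]] [[0.5683, 0.0543], [0.4891, 0.0583], [0.4868, 0.2324], [0.5665, 0.2341]] [0.5277 0.1448]
```

View pics/z.png

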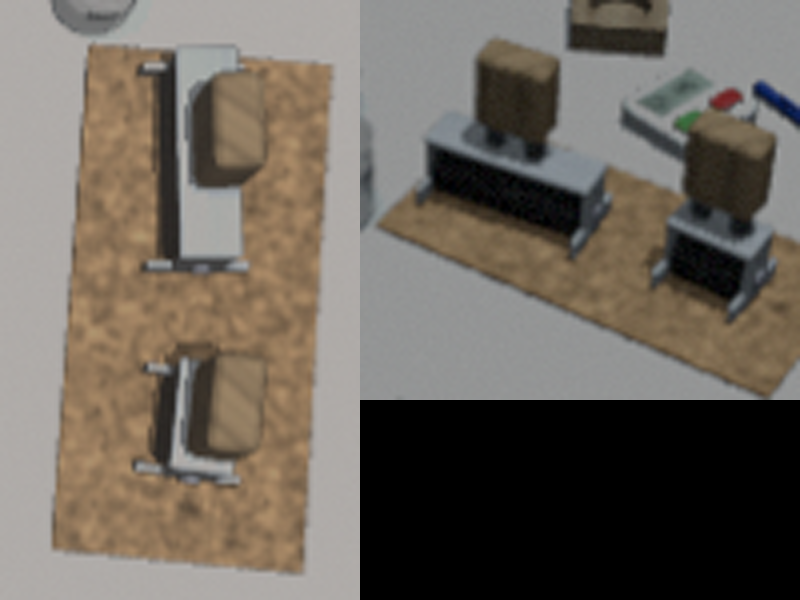

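The enlarged view shows the broad handle's top face centred at crop (239,121), the mat corners and the bridge outline. In the scene view the top face centre is at (519,53). I'll triangulate from these.

Run:
```python
from bench import r
from h import *
ct,cs=r.camera_info('top'),r.camera_info('scene')
t=lambda x,y:(335+x/4,130+y/4); s=lambda x,y:(255+(x-360)/4,105+y/4)
for n,a,b in(("handle top",(239,121),(519,53)),("bridge +x far corner L",(178,46),(427,126)),("bridge near R",(241,262),(607,166)),("bridge near L",(180,262),(586,190))):
    P,e=tri(ray(ct,t(*a)),ray(cs,s(*b)));print(n,P.round(4),e.round(4))
M=np.array([onz(ct,t(*p),.004) for p in((88,43),(333,65),(303,574),(52,548))]);print(M.round(4),M.mean(0))
B=np.array([onz(ct,t(*p),.048) for p in((178,46),(239,46),(241,262),(180,262))]);print(B.round(4),B.mean(0))
H=np.array([onz(ct,t(*p),.111) for p in((212,80),(262,73),(267,166),(214,160))]);print(H.round(4),H.mean(0))
F=[onz(ct,t(*p),.006)for p in((144,70),(145,267),(247,267))];print(np.round(F,4))
# clamp: bar corners in scene/top
for n,a,b in(("screwtop",(225,184),(233,244)),("screwbot",(223,234),(278,267))):
    P,e=tri(ray(ct,a),ray(cs,b));print(n,P.round(4),e.round(4))
for y in(.0,):pass
st=r.read_state();print(R.from_quat(st['eef_rot']).as_matrix().round(3))
```

```text
handle top [ 0.6095 -0.2553  0.1146] 0.0019
bridge +x far corner L [ 0.6584 -0.2402  0.0573] 0.0009
bridge near R [ 0.56   -0.2714  0.0458] 0.0034
bridge near L [ 0.5586 -0.2422  0.0503] 0.0036
[[ 0.6736 -0.2068  0.004 ]
 [ 0.6654 -0.3267  0.004 ]
 [ 0.4162 -0.3097  0.004 ]
 [ 0.4249 -0.1909  0.004 ]] [ 0.54500412 -0.25853347  0.004     ]
[[ 0.6606 -0.2422  0.048 ]
 [ 0.6613 -0.2708  0.048 ]
 [ 0.558  -0.2714  0.048 ]
 [ 0.5572 -0.2432  0.048 ]] [ 0.60929963 -0.25693637  0.048     ]
[[ 0.6277 -0.2446  0.111 ]
 [ 0.6314 -0.2665  0.111 ]
 [ 0.5896 -0.2685  0.111 ]
 [ 0.5917 -0.2455  0.111 ]] [ 0.61012658 -0.25627704  0.111     ]
[[ 0.66   -0.234   0.006 ]
 [ 0.5618 -0.2347  0.006 ]
 [ 0.5632 -0.2839  0.006 ]]
screwtop [0.5737 0.0475 0.0393] 0.002
screwbot [0.4795 0.0479 0.033 ] 0.0019
[[ 0.94   0.34  -0.001]
 [ 0.34  -0.94   0.001]
 [-0.    -0.001 -1.   ]]
```

The roller's axle lies along world x within about 1°. The handle top is near (0.610, -0.256, 0.113). I'll turn the tool 20° and move above it.

{"name": "arm_command", "arguments": {
  "moves": [0, 0, 0, 6.6, 0, 0, 0, 6.6, 0, 0, 0, 6.6, 2.4, -2, 0, 0, 2.4, -2, 0, 0, 2.4, -2, 0, 0, 2.4, -2, 0, 0, 2.4, -2, 0, 0, 2.4, -2, 0, 0, 2.4, -2, 0, 0, 2.4, -2, 0, 0, 2.4, -2, 0, 0]
}}

```text
time: 1.1
ee_pos: [0.4291, -0.4063, 0.2223]
eef_rot: [1.0, 0.001, -0.0, -0.0]
ft_force: [0.1, -0.1, -0.2]
width: 0.0872
grip_force: 0.0
```

{"name": "arm_command", "arguments": {
  "moves": [2.4, -2, 0, 0, 2.4, -2, 0, 0, 2.4, -2, 0, 0, 2.4, -2, 0, 0, 2.4, -2, 0, 0, 2.4, -2, 0, 0, 2.4, -2, 0, 0, 0, 0, 0, 0, 0, 0, 0, 0]
}}

```text
time: 1.85
ee_pos: [0.5972, -0.2649, 0.2216]
eef_rot: [1.0, 0.003, -0.0, -0.001]
ft_force: [-0.2, -1.4, 0.0]
width: 0.0868
grip_force: 0.0
```

Run:
```python
from bench import r
from h import *
s=r.read_state();print(s['time'],s['ee_pos'],R.from_quat(s['eef_rot']).as_matrix().round(4).tolist())
ci=r.camera_info('wrist');print(ci);I=r.camera('wrist')[:,:,::-1];cv2.imwrite('pics/w1.png',I)
for P in((.61,-.256,.112),(.5836,-.257,.048)):print(proj(ci,P))
```

```text
1.85 [ 0.59716714 -0.26491983  0.22164501] [[1.0, 0.0051, -0.0008], [0.0051, -1.0, 0.0014], [-0.0008, -0.0014, -1.0]]
{'fx': 317.83381080559656, 'fy': 317.83381080559656, 'cx': 280.375793474762, 'cy': 211.07828888430822, 'k1': -0.05222014718856411, 'origin': array([ 0.67029316, -0.26487182,  0.38376539]), 'attitude': array([-0.09586538,  0.0955714 , -0.69889381,  0.70229864])}
[269.97564428 194.09344678]
[272.85016629 205.03915052]
```

View pics/w1.png

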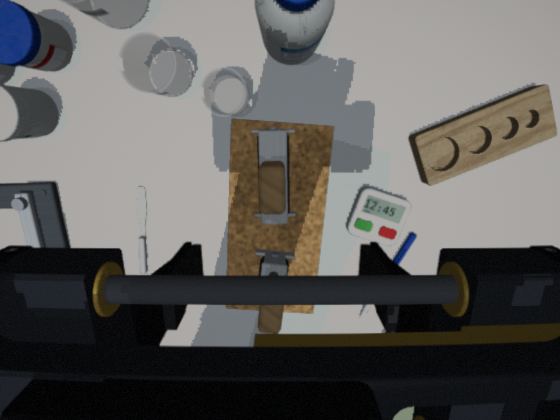

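The wrist view shows the broad handle at columns 259–285, centre 272, over its feet, which centre on column 273. That gives y ≈ -0.2575, with little lean. I'll check the bottle's clearance from the camera side of the wrist.

Run:
```python
from bench import r
from h import *
ct,cs,cw=[r.camera_info(n) for n in('top','scene','wrist')]
print(tri(ray(ct,(411,68)),ray(cs,(238,82))))
print(tri(ray(ct,(395,160)),ray(cw,(272,200))), [proj(cw,(x,-.257,.112)) for x in(.588,.632)])
```

```text
(array([ 0.76524408, -0.27642408,  0.14499772]), np.float64(0.0008768031881610153))
(array([ 0.60667666, -0.25752087,  0.11927838]), np.float64(0.005698113437564435)) [array([268.8978494, 216.9339304]), array([268.51996903, 167.69846597])]
```

{"name": "arm_command", "arguments": {
  "moves": [0.65, -0.37, 1, 0, 0.65, -0.37, 2, 0, 0, 0, 2, 0, 0, 0, 1, 0, 0, 0, 0, 0, 0, 0, 0, 0]
}}

```text
time: 2.4
ee_pos: [0.6084, -0.2607, 0.1623]
eef_rot: [1.0, 0.0, -0.0, 0.0]
ft_force: [-0.1, 0.7, 0.5]
width: 0.0864
grip_force: 0.0
```

{"name": "arm_command", "arguments": {
  "moves": [0.1, -0.15, 1.5, 0, 0.1, -0.15, 2, 0, 0, 0, 2, 0, 0, 0, 2, 0, 0, 0, 1, 0, 0, 0, 0.5, 0, 0, 0, 0.2, 0, 0, 0, 0, 0, 0, 0, 0, 0]
}}

```text
time: 3.15
ee_pos: [0.6118, -0.2572, 0.072]
eef_rot: [1.0, 0.001, 0.001, 0.0]
ft_force: [-0.2, -0.7, 1.1]
width: 0.0871
grip_force: 0.0
```

Run:
```python
from bench import r
from h import *
s=r.read_state();print(s['time'],s['ee_pos'],s['ft_force'])
I=r.camera('wrist')[:,:,::-1];cv2.imwrite('pics/w2.png',I)
cs=r.camera_info('scene');print(proj(cs,s['ee_pos']))
```

```text
3.15 [ 0.61178782 -0.25724541  0.07198103] [-0.21313466 -0.74099848  1.0592977 ]
[294.16552422 133.53467022]
```

View pics/w2.png

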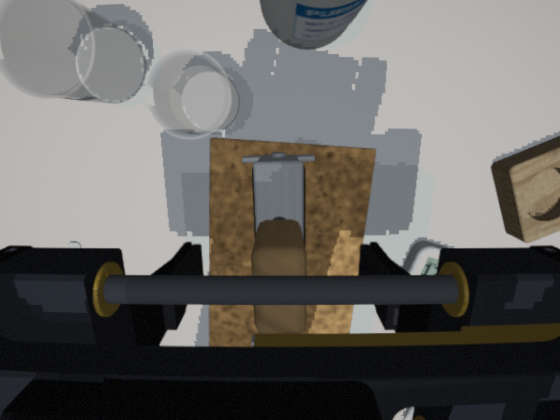

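The handle sits midway between the fingers (columns 252–308, fingers about 200 and 365). I'll close on it.

{"name": "arm_command", "arguments": {
  "moves": [0, 0, 0, 0, 0, 0, 0, 0, 0, 0, 0, 0, 0, 0, 0, 0, 0, 0, 0, 0, 0, 0, 0, 0, 0, 0, 0, 0, 0, 0, 0, 0],
  "fingers": 0,
  "squeeze": 35
}}

```text
time: 3.87
ee_pos: [0.611, -0.2569, 0.0705]
eef_rot: [1.0, 0.001, -0.0, 0.0]
ft_force: [0.1, 0.8, 0.3]
width: 0.0416
grip_force: 0.0
```

{"name": "arm_command", "arguments": {
  "moves": [0, 0, 0, 0, 0, 0, 0, 0, 0, 0, 0, 0, 0, 0, 0, 0, 0, 0, 0, 0, 0, 0, 0, 0, 0, 0, 0, 0, 0, 0, 0, 0]
}}

```text
time: 4.53
ee_pos: [0.6111, -0.2569, 0.0706]
eef_rot: [1.0, 0.001, 0.0, 0.0]
ft_force: [0.4, -0.3, -0.3]
width: 0.0238
grip_force: 35.0
```

Gripped: the width of 23.8 mm matches the handle. I'll lift it and fit the sheet's lines from the saved pictures.

{"name": "arm_command", "arguments": {
  "moves": [0, 0, -0.3, 0, 0, 0, -0.8, 0, 0, 0, -1.3, 0, 0, 0, -1.5, 0, 0, 0, -1.5, 0, 0, 0, -1.3, 0, 0, 0, -0.9, 0, 0, 0, -0.4, 0, 0, 0, 0, 0, 0, 0, 0, 0]
}}

```text
time: 5.37
ee_pos: [0.6108, -0.2569, 0.1502]
eef_rot: [1.0, 0.001, -0.0, -0.0]
ft_force: [0.3, -0.1, -4.4]
width: 0.024
grip_force: 35.0
```

```bash
cat > sheet.py <<'E'
from h import *
def sheet(I,ci,z=.014,c0=(.5265,.1435)):
    """rectify the board region to 0.5 mm/px at the sheet's top plane (rays through calibration) and fit the white rectangle"""
    xs=np.arange(c0[0]-.09,c0[0]+.09,.0005);ys=np.arange(c0[1]-.15,c0[1]+.15,.0005)
    m=np.array([[proj(ci,(x,y,z)) for y in ys] for x in xs],np.float32)
    g=cv2.cvtColor(cv2.remap(I,m,None,cv2.INTER_LINEAR),cv2.COLOR_BGR2GRAY)
    out={}
    for side in(1,-1):
        pts=[]
        for y in np.arange(.08,.215,.004):
            j=int((y-ys[0])/.0005);i0=int((c0[0]-xs[0])/.0005)
            p=g[i0::side,j][:120].astype(float)
            th=(np.median(p[:40])+np.min(p))/2;k=np.argmax(p<th)
            if k: pts.append((y,xs[i0]+side*.0005*(k-1+(p[k-1]-th)/(p[k-1]-p[k]))))
        pts=np.array(pts);k,b=np.polyfit(*pts.T,1);r_=np.abs(np.polyval((k,b),pts[:,0])-pts[:,1])
        pts=pts[r_<2*np.median(r_)+1e-4];k,b=np.polyfit(*pts.T,1);out[side]=(k,b)
        print(side,'slope deg',np.degrees(k).round(2),'x at y=.09/.2185',(k*.09+b).round(4),(k*.2185+b).round(4),len(pts))
    p=g[int((c0[0]-xs[0])/.0005)-20:int((c0[0]-xs[0])/.0005)+20].mean(0);d=np.gradient(cv2.GaussianBlur(p[None],(0,0),2)[0])
    e=[int(np.argmin(d))]; print('far edge y',ys[int(np.argmin(np.where(ys>.2,d,0)))], 'board/bar transitions',ys[np.argsort(-np.abs(np.where(ys<.08,d,0)))[:6]].round(3))
    k=[(out[1][0]+out[-1][0])/2,(out[1][1]+out[-1][1])/2];print('mid: yaw',-np.degrees(k[0]).round(2),'x start/end',(k[0]*.0935+k[1]).round(4),(k[0]*.2185+k[1]).round(4))
E
python3 - <<'E'
from bench import r
from sheet import *
for n in('top','scene'): print(n);sheet(cv2.imread(f'pics/{n}0.png'),r.camera_info(n))
E
```

```text
top
1 slope deg -1.84 x at y=.09/.2185 0.5675 0.5634 34
-1 slope deg -2.3 x at y=.09/.2185 0.4878 0.4826 33
far edge y 0.2340000000000002 board/bar transitions [0.041 0.042 0.041 0.013 0.013 0.012]
mid: yaw 2.07 x start/end 0.5275 0.523
scene
1 slope deg -2.28 x at y=.09/.2185 0.5697 0.5646 34
-1 slope deg -2.24 x at y=.09/.2185 0.4889 0.4839 32
far edge y 0.2335000000000002 board/bar transitions [0.016 0.017 0.016 0.017 0.057 0.056]
mid: yaw 2.26 x start/end 0.5292 0.5243
```

{"name": "arm_command", "arguments": {
  "moves": [0, -1, 0, 0, 0, -2, 0, 0, 0, -3, 0, 0, 0, -3.3, 0, 0, -0.8, -3.3, 0, 0, -1.2, -3.3, 0, 0, -1.2, -3.3, 0, 0, -1.2, -3.3, 0, 0, -1.2, -3.3, 0, 0, -1.2, -3, 0, 0, -0.8, -2.3, 0, 0, -0.4, -1.6, 0, 0]
}}

```text
time: 6.37
ee_pos: [0.5284, 0.0738, 0.15]
eef_rot: [1.0, 0.003, -0.001, -0.0]
ft_force: [-0.1, 0.7, -3.2]
width: 0.0238
grip_force: 35.0
```

{"name": "arm_command", "arguments": {
  "moves": [0, -1.1, 0, -1, 0, -0.4, 0, -1.1, 0, 0, 0, 0, 0, 0, 0, 0]
}}

```text
time: 6.7
ee_pos: [0.5308, 0.0839, 0.1502]
eef_rot: [1.0, 0.019, -0.0, 0.0]
ft_force: [-0.1, -0.7, -3.6]
width: 0.024
grip_force: 35.0
```

Run:
```python
from bench import r
from sheet import *
s=r.read_state();print(s['time'],s['ee_pos'],s['ft_force'],R.from_quat(s['eef_rot']).as_matrix().round(4).tolist())
S=r.camera('scene')[:,:,::-1];T=r.camera('top')[:,:,::-1];W=r.camera('wrist')[:,:,::-1]
cv2.imwrite('pics/s3.png',S);cv2.imwrite('pics/t3.png',T);cv2.imwrite('pics/w3.png',W)
c=proj(r.camera_info('scene'),s['ee_pos']).astype(int);print(c,proj(r.camera_info('top'),s['ee_pos']))
x,y=c;o=np.zeros((600,800,3),np.uint8)
a=cv2.resize(S[max(y-70,0):y+80,x-70:x+80],(450,450),interpolation=cv2.INTER_CUBIC);o[:a.shape[0],:450]=a
o[:263,450:]=cv2.resize(W,(350,263));o[263:526,450:]=cv2.resize(T[100:310,60:340],(350,263));cv2.imwrite('pics/c3.png',o)
```

```text
6.7 [0.53081923 0.08392152 0.15019134] [-0.11150303 -0.68077333 -3.57838139] [[0.9993, 0.0371, -0.0004], [0.037, -0.9993, -0.0005], [-0.0004, 0.0005, -1.0]]
[238 226] [196.17420283 195.27994608]
```

View pics/c3.png

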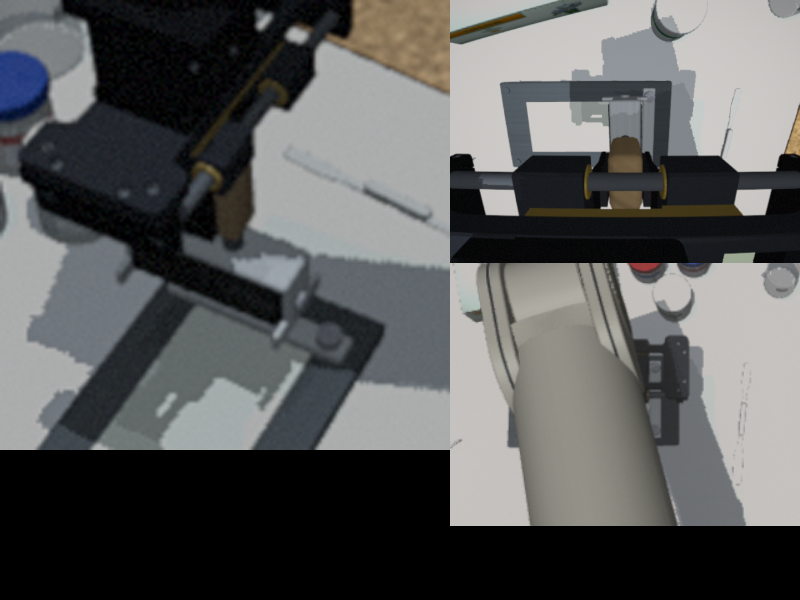

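The roller hangs upright over the bar end. Its two +y feet are at crop (122,273) and (280,338). I'll cast these to find where the axle's middle lies relative to the TCP.

Run:
```python
from bench import r
from h import *
ci=r.camera_info('scene');A=[onz(ci,(168+x/3,156+y/3),.087) for x,y in((122,273),(280,338))]
print(np.round(A,4),np.mean(A,0),np.degrees(np.arctan2(A[0][1]-A[1][1],A[0][0]-A[1][0])))
```

```text
[[0.5828 0.1039 0.087 ]
 [0.483  0.0985 0.087 ]] [0.53291996 0.10118168 0.087     ] 3.0874409051359826
```

{"name": "arm_command", "arguments": {
  "moves": [-0.12, -0.48, 0.3, 0, -0.12, -0.48, 0.8, 0, 0, 0, 1.2, 0, 0, 0, 1.2, 0, 0, 0, 0.8, 0, 0, 0, 0.5, 0, 0, 0, 0.3, 0, 0, 0, 0.2, 0, 0, 0, 0, 0, 0, 0, 0, 0, 0, 0, 0, 0]
}}

```text
time: 7.77
ee_pos: [0.5282, 0.0945, 0.098]
eef_rot: [1.0, 0.019, 0.0, -0.0]
ft_force: [0.2, 0.0, -4.1]
width: 0.0238
grip_force: 35.0
```

{"name": "arm_command", "arguments": {
  "moves": [0, 0.1, 0.25, 0, 0, 0.1, 0.3, 0, 0, 0, 0.3, 0, 0, 0, 0.25, 0, 0, 0, 0.2, 0, 0, 0, 0.1, 0, 0, 0, 0.1, 0, 0, 0, 0, 0, 0, 0, 0, 0]
}}

```text
time: 8.52
ee_pos: [0.5279, 0.0925, 0.0826]
eef_rot: [1.0, 0.019, 0.0, 0.0]
ft_force: [0.1, 0.3, -3.5]
width: 0.0238
grip_force: 35.0
```

Run:
```python
from bench import r
from h import *
S=r.camera('scene')[:,:,::-1];x,y=238,250
cv2.imwrite('pics/c4.png',cv2.resize(S[y-60:y+80,x-80:x+80],(640,560),interpolation=cv2.INTER_CUBIC))
```

```text
(no output)
```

View pics/c4.png

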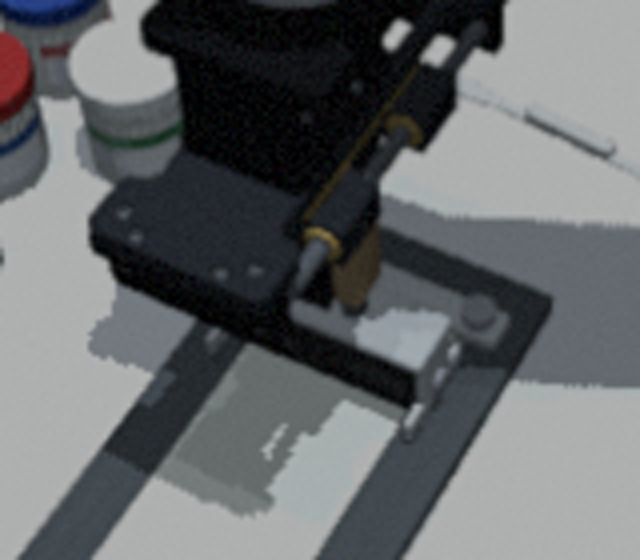

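The roller straddles the sheet about evenly, with roughly equal overhang on both sides, and is clear of the bar. I'll lower it gently to contact.

{"name": "arm_command", "arguments": {
  "moves": [0, 0, 0.05, 0, 0, 0, 0.05, 0, 0, 0, 0.05, 0, 0, 0, 0.05, 0, 0, 0, 0.05, 0, 0, 0, 0.05, 0, 0, 0, 0.05, 0, 0, 0, 0.05, 0, 0, 0, 0.05, 0, 0, 0, 0, 0, 0, 0, 0, 0]
}}

```text
time: 9.48
ee_pos: [0.528, 0.0925, 0.0782]
eef_rot: [1.0, 0.019, 0.0, 0.0]
ft_force: [-2.5, -0.4, 4.0]
width: 0.0238
grip_force: 35.0
```

{"name": "arm_command", "arguments": {
  "moves": [0, 0, 0.06, 0, 0, 0, 0.06, 0, 0, 0, 0.06, 0, 0, 0, 0.06, 0, 0, 0, 0.06, 0, 0, 0, 0.06, 0, 0, 0, 0.06, 0, 0, 0, 0.03, 0, 0, 0, 0, 0, 0, 0, 0, 0]
}}

```text
time: 10.32
ee_pos: [0.528, 0.0926, 0.0738]
eef_rot: [1.0, 0.019, 0.0, 0.0]
ft_force: [-4.2, -1.2, 6.6]
width: 0.0238
grip_force: 35.0
```

{"name": "arm_command", "arguments": {
  "moves": [0, -0.05, 0, 0, 0, -0.1, 0, 0, 0, -0.15, 0, 0, 0, -0.15, 0, 0, 0, -0.15, 0, 0, 0, -0.15, 0, 0, 0, -0.15, 0, 0, 0, -0.15, 0, 0, 0, -0.15, 0, 0, 0, -0.15, 0, 0, 0, -0.15, 0, 0, 0, -0.15, 0, 0]
}}

```text
time: 11.32
ee_pos: [0.5272, 0.1091, 0.0737]
eef_rot: [1.0, 0.019, -0.0, 0.0]
ft_force: [-3.9, -1.4, 7.0]
width: 0.0242
grip_force: 35.0
```

{"name": "arm_command", "arguments": {
  "moves": [0, -0.15, 0, 0, 0, -0.15, 0, 0, 0, -0.15, 0, 0, 0, -0.15, 0, 0, 0, -0.15, 0, 0, 0, -0.15, 0, 0, 0, -0.15, 0, 0, 0, -0.15, 0, 0, 0, -0.15, 0, 0, 0, -0.15, 0, 0, 0, -0.15, 0, 0, 0, -0.15, 0, 0]
}}

```text
time: 12.32
ee_pos: [0.5264, 0.1271, 0.0737]
eef_rot: [1.0, 0.019, -0.0, 0.0]
ft_force: [-4.2, -0.8, 7.2]
width: 0.0239
grip_force: 35.0
```

{"name": "arm_command", "arguments": {
  "moves": [0, -0.15, 0, 0, 0, -0.15, 0, 0, 0, -0.15, 0, 0, 0, -0.15, 0, 0, 0, -0.15, 0, 0, 0, -0.15, 0, 0, 0, -0.15, 0, 0, 0, -0.15, 0, 0, 0, -0.15, 0, 0, 0, -0.15, 0, 0, 0, -0.15, 0, 0, 0, -0.15, 0, 0]
}}

```text
time: 13.32
ee_pos: [0.5255, 0.1451, 0.0736]
eef_rot: [1.0, 0.019, -0.0, 0.0]
ft_force: [-3.9, -0.6, 6.9]
width: 0.0237
grip_force: 35.0
```

{"name": "arm_command", "arguments": {
  "moves": [0, -0.15, 0, 0, 0, -0.15, 0, 0, 0, -0.15, 0, 0, 0, -0.15, 0, 0, 0, -0.15, 0, 0, 0, -0.15, 0, 0, 0, -0.15, 0, 0, 0, -0.15, 0, 0, 0, -0.15, 0, 0, 0, -0.15, 0, 0, 0, -0.15, 0, 0, 0, -0.15, 0, 0]
}}

```text
time: 14.32
ee_pos: [0.5247, 0.1632, 0.0736]
eef_rot: [1.0, 0.019, -0.001, 0.0]
ft_force: [-4.9, -0.3, 6.5]
width: 0.0236
grip_force: 35.0
```

{"name": "arm_command", "arguments": {
  "moves": [0, -0.15, 0, 0, 0, -0.15, 0, 0, 0, -0.15, 0, 0, 0, -0.15, 0, 0, 0, -0.15, 0, 0, 0, -0.15, 0, 0, 0, -0.15, 0, 0, 0, -0.15, 0, 0, 0, -0.15, 0, 0, 0, -0.15, 0, 0, 0, -0.15, 0, 0, 0, -0.15, 0, 0]
}}

```text
time: 15.32
ee_pos: [0.5238, 0.1812, 0.0735]
eef_rot: [1.0, 0.019, -0.001, 0.0]
ft_force: [-6.0, -1.0, 7.0]
width: 0.0239
grip_force: 35.0
```

{"name": "arm_command", "arguments": {
  "moves": [0, -0.15, 0, 0, 0, -0.15, 0, 0, 0, -0.15, 0, 0, 0, -0.15, 0, 0, 0, -0.15, 0, 0, 0, -0.15, 0, 0, 0, -0.15, 0, 0, 0, -0.15, 0, 0, 0, -0.15, 0, 0, 0, -0.15, 0, 0, 0, -0.15, 0, 0, 0, -0.15, 0, 0]
}}

```text
time: 16.32
ee_pos: [0.523, 0.1992, 0.0735]
eef_rot: [1.0, 0.019, -0.001, 0.0]
ft_force: [-6.8, -1.3, 8.0]
width: 0.0238
grip_force: 35.0
```

{"name": "arm_command", "arguments": {
  "moves": [0, -0.15, 0, 0, 0, -0.15, 0, 0, 0, -0.15, 0, 0, 0, -0.15, 0, 0, 0, -0.15, 0, 0, 0, -0.15, 0, 0, 0, -0.15, 0, 0, 0, -0.15, 0, 0, 0, -0.15, 0, 0, 0, -0.15, 0, 0, 0, -0.15, 0, 0, 0, -0.15, 0, 0]
}}

```text
time: 17.32
ee_pos: [0.5221, 0.2173, 0.0734]
eef_rot: [1.0, 0.019, -0.001, 0.0]
ft_force: [-6.6, -1.1, 8.2]
width: 0.0235
grip_force: 35.0
```

{"name": "arm_command", "arguments": {
  "moves": [0, -0.15, 0, 0, 0, -0.1, 0, 0, 0, -0.05, 0, 0, 0, 0, 0, 0, 0, 0, 0, 0]
}}

```text
time: 17.73
ee_pos: [0.5219, 0.2205, 0.0734]
eef_rot: [1.0, 0.019, -0.001, -0.0]
ft_force: [-7.4, -1.0, 7.6]
width: 0.0239
grip_force: 35.0
```

{"name": "arm_command", "arguments": {
  "moves": [0, 0, -0.06, 0, 0, 0, -0.1, 0, 0, 0, -0.15, 0, 0, 0, -0.25, 0, 0, 0, -0.5, 0, 0, 0, -0.8, 0, 0, 0, -1.2, 0, 0, 0, -1.5, 0, 0, 0, -1.5, 0, 0, 0, -1.2, 0, 0, 0, -0.7, 0, 0, 0, -0.3, 0]
}}

```text
time: 18.73
ee_pos: [0.5237, 0.2201, 0.1577]
eef_rot: [1.0, 0.019, 0.001, -0.0]
ft_force: [0.0, 1.3, -3.6]
width: 0.0239
grip_force: 35.0
```

{"name": "arm_command", "arguments": {
  "moves": [0, 0, 0, 1, 0, 0, 0, 1, 0, 1, 0, 0, 0.4, 2, 0, 0, 0.7, 3, 0, 0, 0.7, 3, 0, 0, 0.8, 3.2, 0, 0, 0.8, 3.2, 0, 0, 0.8, 3.2, 0, 0, 0.8, 3.2, 0, 0, 0.8, 3.2, 0, 0, 0.8, 3.2, 0, 0]
}}

```text
time: 19.73
ee_pos: [0.5893, -0.0645, 0.1554]
eef_rot: [1.0, 0.001, -0.001, 0.0]
ft_force: [-0.1, -0.1, -3.3]
width: 0.0234
grip_force: 35.0
```

{"name": "arm_command", "arguments": {
  "moves": [0.8, 3.2, 0, 0, 0.7, 3.2, 0, 0, 0.4, 3, 0, 0, 0.2, 3, 0, 0, 0, 2.5, 0, 0, 0, 2, 0, 0, 0, 1.2, 0, 0, 0, 0.6, 0, 0, 0, 0, 0, 0, 0, 0, 0, 0]
}}

```text
time: 20.57
ee_pos: [0.6115, -0.2475, 0.1559]
eef_rot: [1.0, 0.002, -0.0, -0.0]
ft_force: [0.7, -0.0, -4.2]
width: 0.0236
grip_force: 35.0
```

{"name": "arm_command", "arguments": {
  "moves": [0, 0.3, 0.4, 0, 0, 0.3, 0.9, 0, 0, 0.3, 1.3, 0, 0, 0, 1.5, 0, 0, 0, 1.4, 0, 0, 0, 1, 0, 0, 0, 0.6, 0, 0, 0, 0.4, 0, 0, 0, 0.3, 0, 0, 0, 0.2, 0, 0, 0, 0, 0, 0, 0, 0, 0]
}}

```text
time: 21.57
ee_pos: [0.6117, -0.2579, 0.0767]
eef_rot: [1.0, 0.001, 0.0, 0.0]
ft_force: [0.7, 1.3, -4.3]
width: 0.0237
grip_force: 35.0
```

{"name": "arm_command", "arguments": {
  "moves": [0, 0, 0.06, 0, 0, 0, 0.06, 0, 0, 0, 0.06, 0, 0, 0, 0.06, 0, 0, 0, 0.06, 0, 0, 0, 0.06, 0, 0, 0, 0.06, 0, 0, 0, 0.06, 0, 0, 0, 0.06, 0, 0, 0, 0.05, 0, 0, 0, 0, 0, 0, 0, 0, 0]
}}

```text
time: 22.57
ee_pos: [0.6115, -0.2579, 0.0706]
eef_rot: [1.0, 0.001, 0.0, 0.0]
ft_force: [-1.3, -0.1, -0.3]
width: 0.0236
grip_force: 35.0
```

{"name": "arm_command", "arguments": {
  "moves": [0, 0, 0, 0, 0, 0, 0, 0, 0, 0, 0, 0, 0, 0, 0, 0, 0, 0, 0, 0, 0, 0, 0, 0, 0, 0, 0, 0, 0, 0, 0, 0, 0, 0, 0, 0, 0, 0, 0, 0, 0, 0, 0, 0, 0, 0, 0, 0],
  "fingers": 100
}}

```text
time: 23.57
ee_pos: [0.6115, -0.2578, 0.0703]
eef_rot: [1.0, 0.001, 0.0, 0.0]
ft_force: [-0.6, 0.0, -0.7]
width: 0.0862
grip_force: 0.0
```

Run:
```python
from bench import r
from h import *
s=r.read_state();print(s['width'],s['ft_force'])
cv2.imwrite('pics/w5.png',r.camera('wrist')[:,:,::-1])
```

```text
0.08624389092977465 [-0.57521196  0.01864694 -0.73916725]
```

View pics/w5.png

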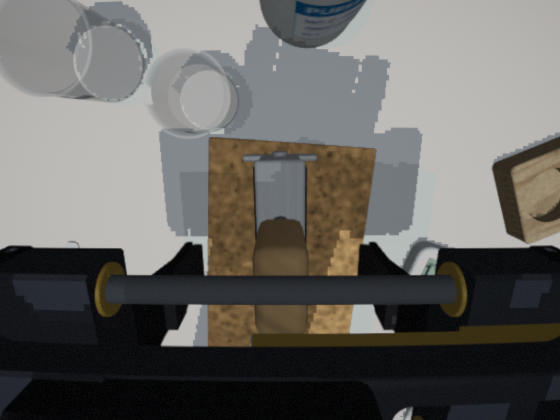

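The roller stands freely between the open fingers (handle at columns 253–309), as it did before the grasp. I'll withdraw straight up.

{"name": "arm_command", "arguments": {
  "moves": [0, 0, -0.4, 0, 0, 0, -1, 0, 0, 0, -1.5, 0, 0, 0, -2, 0, 0, 0, -2, 0, 0, 0, -2, 0, 0, 0, -2, 0, 0, 0, -2, 0, 0, 0, -1.5, 0, 0, 0, -0.6, 0, 0, 0, 0, 0, 0, 0, 0, 0]
}}

```text
time: 24.62
ee_pos: [0.6114, -0.2578, 0.2201]
eef_rot: [1.0, 0.002, 0.0, 0.0]
ft_force: [-0.7, 0.2, -0.1]
width: 0.0871
grip_force: 0.0
```

Run:
```python
from bench import r
from h import *
cv2.imwrite('pics/end.png',r.camera('scene')[:,:,::-1])
```

```text
(no output)
```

View pics/end.png

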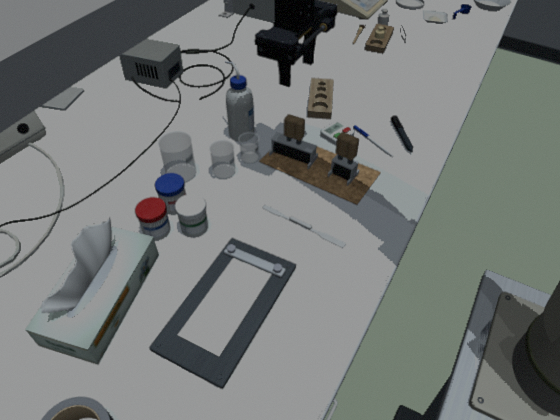

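Both rollers stand on the mat. The broad one is back at about (294,140), and the gripper is clear above it.

```bash
python3 -c "from bench import r; print(r.close_job())"
```

```text
the job is handed in; nothing more can be done
None
```

I rolled the sheet with the broad roller in one slow pass along its middle, with the handle about half way down by my measurements, then stood it back on the cork mat and let go; the narrow roller was left alone, and the job was handed in at about 25 s.

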